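# Put the striped panel on show

## Robot

A 6-joint arm with a two-finger parallel gripper is mounted at the origin on the work surface. World frame = base frame: x ahead of the robot, y to its left, z up, the work surface at z = 0. Lengths are in m, angles in rad, forces in N, time in s.
With the tool pointing down it reaches from about 0.425 to 0.95 m from the base axis. Payload 3.5 kg.
Tool frame: the origin (TCP) lies midway between the tips of the shut fingers; the grasp point (between the pads) lies ctrl.grasp_offset behind it (ctrl.grasp_offset is the distance from the TCP to the grasp point, in m); x points along the fingers, y is the direction in which the jaws open and shut, and the axes are right-handed (so a half turn about x gives the same grasp; the last joint's range is limited). The gripper opens to 85 mm and grips with 20 to 120 N. Pads are 22 mm wide; open, the fingers measure 114 mm over their backs; the gripper's body (76 mm by 85 mm) begins 54 mm behind the grasp point. The pads swing forward as they close: fully open they stand 13 mm farther back than shut.
Start: joints at [-1.269, 0.286, 1.577, -0, 1.279, -0.15], TCP at [0.295, -0.607, 0.231] pointing down, gripper open.
Joint ranges: [-2.77, 2.77], [-0.9, 2.22], [0.21, 2.48], [-1.53, 4.67], [0.24, 2.81], [-2.84, 2.84]. Speed limits (rad/s): [2.79, 2.79, 3.14, 3.14, 3.14, 3.14].

## Interface

Orientations are given as a unit quaternion [x, y, z, w].
In Python, from plant import readout, read_camera, sign_off, ctrl gives the robot as it stands.
- The arm moves only by the tool drive_tool, never from a script. Its argument "steps" is a list of rows, each a list of 5 numbers: the shift along the tool's x, y, z in cm, then the turn about the tool's x in degrees, then the opening, from 0 (shut) to 1 (fully open). A call has 1 to 10 rows; each row shifts and turns the commanded pose from where the row before left it, along the tool's axes as they then stand; what a row does not reach is not made up. A row lasts 1/10 s, in which the tool goes at most 50 mm and 8.59 degrees, less where a joint would pass 70% of its speed; a pose out of reach is approached as far as the arm can. A call is refused whole if a number of a shift passes 5 or a number of a turn 8.59, either way. A call with a gripper value outside its range is refused whole. The fingers move at their own pace and stop on an object; "force" is the grip in N (left out, the last holds). Time passes only in rows, so rows that do not move let the fingers close. It gives the time, the measured TCP pose, the force and the opening at its end, in the units of the state.
- readout.get_state(): the state, without advancing time (a new reading comes with each control period).
- read_camera(name): name is "side" or "top"; returns a dict with "frame" (420x560x3 uint8, red, green, blue), "vertical_fov" (degrees; the focal length in pixels is half the picture's height over the tangent of half this angle, whatever the lens; pixels are square), "cx", "cy" (the principal point, pixels), "eye" and "orientation" of the camera in the world. Camera axes: x right, y up, looking along -z (the intrinsics and any distortion apply to the point x, -y, -z); pixel columns grow to the right and rows downward; lengths in m; the calibration is good to about 2 mm. A picture is of the moment at which its call begins. There is no depth.
- sign_off(): hands the job in, once; it reports no verdict.
The state is a dict: "time": time; "qpos": joint angles; "dq": joint speeds; "joint_efforts": joint torques, N m; "eef_pos": TCP position; "tcp_rot": TCP orientation; "contact_force": force on the tool from outside, world axes, zero at the start; "wrist_torque": the same for the moment, N m; "opening": opening from 0.0 (shut) to 1.0 (fully open).
Only numpy, scipy, OpenCV 4.12 (cv2) and the standard library are available. Lean on these libraries where they do the work, as an engineer would, in place of code of your own. Each camera call takes 0.05 s, during which the arm holds its last target. There are 200 camera calls.

## Task

The chevron panel is to take the vase's place on the display ledge. First take the black vase down and stand it upright on the clear end of the ware board; then lift the tall white-and-brown chevron panel out of the dowel rack and lean it on the middle of the ledge, square to it, striped face outward, foot on the ledge floor and pushed up against the front lip, head resting back against the back board. These are ceramics: keep hold of each until it stands where it should, ease the panel back by hand rather than letting it fall against the board, and do not knock over or shift the other pots and tiles.

Things in the scene. Friction and masses are not known exactly. Their poses are not given: they have to be found in the camera images.
- panel: slim stoneware panel, 190 long x 60 wide x 12 mm thick, about 0.3 kg, white glaze with brown chevrons on one face, bare clay behind; white top end. Stands on its short end in the dowel rack, the tallest of three tiles. Origin: centre of its foot (lower end); z runs up its length to the head, y across its width, x out of the striped face (at x = +6 mm)
- panel_foot (a point): middle of the panel's lower edge on the striped side: 6 mm in front (x) of the panel's origin, at foot level
- ledge: fixed wooden display ledge, 300 mm long, open side away from the robot. Origin: on the table under the middle of its floor; x points from back board to front lip, y along its length, z up. Floor top 18 mm above the table. Back board: front face at x = -29 mm, 14 mm thick, top edge 138 mm above the table. Lip: inner face at x = +29 mm, 12 mm thick, top 34 mm above the table
- lip (a point): middle of the lip's inner face at ledge floor level (29 mm along the ledge's x, 18 mm above the table): where the panel's foot belongs. A panel with its foot here leans on the back board's top edge about 21 degrees off upright, its back lower edge on the floor, its head about 50 mm above the board
- vase: black bottle vase, 125 mm high, belly 49 mm in diameter up to 46 mm height with a clay-coloured band, shoulder narrowing to a straight neck 30 mm in diameter between 76 and 114 mm height, rim 33 mm, about 0.28 kg; stands near the middle of the ledge floor. Origin: centre of its foot; z is up its axis
- ware_board: fixed plank on battens, 300 (x) x 124 (y) mm, its top 22 mm above the table. Origin: on the table under its centre; its +x half (far from the robot) carries the green bowl, its -x half is clear
- rack: fixed dowel rack, 226 (x) x 110 (y) mm: two floor rails (top 16 mm above the table) with pairs of upright 10 mm dowels every 26 mm along x, tops 71 mm above the table, 34 mm apart in y. Tiles stand between dowel rows, faces along the rack's x, 2 mm play each side, 52 mm apart. Origin: on the table under its centre
- tile_green: green tile 120 x 60 x 12 mm standing in the rack (leave alone); origin at its foot centre, z up, x out of its glazed face
- tile_blue: blue tile 105 x 60 x 12 mm standing in the rack (leave alone); origin at its foot centre, z up, x out of its glazed face
- cup: small blue cup, 51 mm in diameter, 55 mm high, on the ledge towards its -y end (leave alone); origin at its foot centre
- lidded_jar: small clay jar with knob, 50 mm in diameter, 70 mm high, on the ledge towards its +y end (leave alone); origin at its foot centre
- bowl: green bowl, 96 mm in diameter, 45 mm high, on the +x half of the ware board (leave alone); origin at its foot centre
Things that resemble listed ones, but are neither listed nor needed, are in the scene too. What is shaped like the panel but yellow is not meant.

How it is judged:
On the way, in this order (a step that is already met when the one before it is completed fails the run):
1. the vase is lowered to the ware board, still held (x of vase in the frame of ware_board between -0.15 and 0.03 m and y of vase in the frame of ware_board between -0.062 and 0.062 m and z of vase in the frame of ware_board below 0.029 m and angle between vase's own z axis and vertical below 0.2 rad and contact force between the fingers and vase above 0.5 N), for 0.05 s.
2. the vase stands upright on the ware board, let go (x of vase in the frame of ware_board between -0.15 and 0.03 m and y of vase in the frame of ware_board between -0.062 and 0.062 m and z of vase in the frame of ware_board below 0.027 m and angle between vase's own z axis and vertical below 0.1 rad and contact force between the fingers and vase below 0.3 N), for 0.2 s.
3. the panel's foot is down in the ledge and the gripper has leaned it back (16 degrees or more), still touching it (x of panel_foot in the frame of ledge between 0 and 0.034 m and y of panel in the frame of ledge between -0.05 and 0.05 m and z of panel_foot in the frame of ledge below 0.031 m and angle between panel's own z axis and vertical between 0.28 and 0.48 rad and contact force between the fingers and panel above 0.3 N), for 0.05 s.
At the end, for the whole second after the job is handed in: Vase on the clear half of the ware board, upright within 5 degrees. Panel at rest on the ledge: foot on its floor within 6 mm of the lip, leaning back on the back board 15 to 25 degrees off upright, stripes outward, within 30 mm of the ledge's middle, square within 7 degrees (x of vase in the frame of ware_board between -0.15 and 0.03 m and y of vase in the frame of ware_board between -0.062 and 0.062 m and z of vase in the frame of ware_board below 0.027 m and angle between vase's own z axis and vertical below 0.1 rad and x of panel_foot in the frame of ledge between 0.023 and 0.033 m and z of panel_foot in the frame of ledge below 0.029 m and z of panel in the frame of ledge below 0.026 m and y of panel in the frame of ledge between -0.03 and 0.03 m and angle between the y axis of panel and the y axis of ledge, either way round below 0.12 rad and angle between panel's own z axis and vertical between 0.26 and 0.44 rad and angle between panel's own x axis and vertical below 1.35 rad and contact force between panel and ledge above 0.5 N and linear speed of each of panel, vase below 0.02 m/s); the robot touches nothing.
It fails at once if the vase is tipped over (angle between vase's own z axis and vertical above 0.7 rad).
It fails at once if the panel is tipped over (angle between panel's own z axis and vertical above 1.1 rad).
It fails at once if another pot or tile is shifted by more than 25 mm or tipped (distance of any of cup, lidded_jar, bowl, tile_green, tile_blue from where it was at the start of the episode above 0.025 m or angle between any of cup, lidded_jar, bowl, tile_green, tile_blue's own z axis and vertical above 0.5 rad).
It fails at once if the vase is banged on the ware board (over 80 N) (contact force between vase and ware_board above 80 N).
It fails at once if the panel is banged against the ledge (over 80 N) (contact force between panel and ledge above 80 N).
It also fails if it takes over 58 s, if anything falls off the work surface, if the arm or the gripper's body presses on something with over 40 N, if the wrist force passes 120 N, or if a joint passes its speed limit or range.

## Working session

There is one attempt and no reset: what is moved stays moved. The work goes in short steps, Python scripts to look and compute and a tool call to move; the robot and the scene stay as the last step left them, time stands still between calls to the robot, and variables do not carry over. Pictures are saved under pics/ and viewed, about 8 in all and at most 12, crops included, and the job is handed in when it is done.

Besides the shell and the picture viewer there is one more tool, called after "Request:" as a command line: name --pt "numbers of a row" for each row, then --argument value for the rest. drive_tool: Moves the arm, as the interface text tells. Its arguments: {"type":"object","properties":{"steps":{"type":"array","items":{"type":"array","items":{"type":"number"}}},"force":{"type":"number"}},"required":["steps"]}

```bash
ls; mkdir -p pics; python3 - <<'E'
from plant import readout, read_camera, ctrl
import cv2
s=readout.get_state(); print(s, ctrl.grasp_offset)
for n in("side","top"):
    c=read_camera(n); cv2.imwrite(f"pics/{n}0.png",c["frame"][:,:,::-1]); print({k:v for k,v in c.items() if k!="frame"})
E
```

```text
pics
{'time': 0.0, 'qpos': array([-1.26896513e+00,  2.87198524e-01,  1.57819928e+00,  1.43187499e-05,
        1.27860958e+00, -1.49967629e-01]), 'dq': array([ 0.00072863, -0.00052135, -0.00163286,  0.000948  ,  0.00060044,
        0.00018283]), 'joint_efforts': array([ 3.11303556e-04, -4.05981946e+01, -2.92624962e+01, -1.30788753e-04,
        5.81579137e-03,  1.07829425e-06]), 'eef_pos': array([ 0.29454294, -0.60660298,  0.22991322]), 'tcp_rot': array([-0.68908125, -0.15923001,  0.68920111, -0.15752672]), 'contact_force': array([ 1.04128185,  0.06884113, -1.01561881]), 'wrist_torque': array([-0.01765885, -0.01908455,  0.04246424]), 'opening': 0.9991953221031535} 0.0187
{'vertical_fov': 55.5846978033447, 'cx': 278.3666562444632, 'cy': 206.41732934235824, 'eye': array([ 0.58696589, -0.48401882,  0.70290584]), 'orientation': array([0.33485073, 0.02510095, 0.05623969, 0.94025636])}
{'vertical_fov': 42.18407361021707, 'cx': 274.4364950049304, 'cy': 203.71216165703387, 'eye': array([0.38115949, 0.05204362, 1.19474125]), 'orientation': array([-0.04325426,  0.05534955,  0.70543997, -0.70528005])}
```

View pics/side0.png

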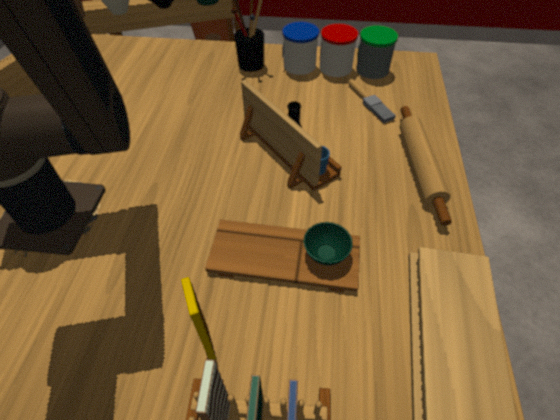

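View pics/top0.png

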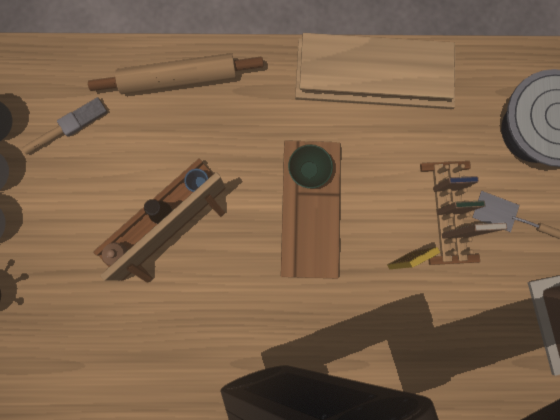

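The side view shows the white-topped panel at (208,390), the yellow decoy at (198,320), the vase behind the ledge board at (294,110) and the bowl on the board at (328,243). In the top view the vase is at (153,209), the cup at (197,180), the jar at (112,252), the white panel at (490,227), the green tile at (470,205), the blue tile at (463,180) and the yellow decoy at (413,259).

Possible confusions: the yellow panel at (413,259) in the top view is a decoy, so I choose the white one at (490,227). For the vase, the only black bottle is at (153,209); the brush pot at side (250,50) is not it.

```bash
cat > h.py <<'E'
import numpy as np, cv2
from scipy.spatial.transform import Rotation as R
def cam(c):
    f=210/np.tan(np.radians(c["vertical_fov"]/2)); return f,R.from_quat(c["orientation"]).as_matrix()
def ray(c,u,v):
    f,M=cam(c); d=M@np.array([(u-c["cx"])/f,-(v-c["cy"])/f,-1.]); return c["eye"],d
def onz(c,u,v,z):
    e,d=ray(c,u,v); return e+d*(z-e[2])/d[2]
def proj(c,p):
    f,M=cam(c); q=M.T@(np.asarray(p)-c["eye"]); return np.array([c["cx"]-f*q[0]/q[2],c["cy"]+f*q[1]/q[2]])
def tri(c1,p1,c2,p2):
    e1,d1=ray(c1,*p1);e2,d2=ray(c2,*p2)
    t=np.linalg.lstsq(np.c_[d1,-d2],e2-e1,rcond=None)[0]
    a,b=e1+t[0]*d1,e2+t[1]*d2; return (a+b)/2,np.linalg.norm(a-b)
E
python3 - <<'E'
from h import *; from plant import read_camera
S=read_camera("side");T=read_camera("top"); np.set_printoptions(precision=4,suppress=True)
import pickle;pickle.dump((S,T),open("c0.pkl","wb"))
p=lambda *a:print(*a)
print("board corners top",[onz(T,u,v,.022)[:2] for u,v in((284,141),(341,142),(339,277),(281,276))])
print("board side",[onz(S,u,v,.022)[:2] for u,v in((221,222),(361,235),(358,288),(208,268))])
print("bowl",onz(T,311,167,.067),onz(S,328,243,.067))
print("vase top",onz(T,153,207,.143), "tri",tri(S,(294,107),T,(153,207)))
print("ledge board top corners",[onz(T,u,v,.138)[:2] for u,v in((105,278),(222,181))], [onz(S,u,v,.138)[:2] for u,v in((243,82),(322,160))])
print("rack end bars",[onz(T,u,v,.016)[:2] for u,v in((445,166),(455,259))])
print("panel top ends",[onz(T,u,v,.206)[:2] for u,v in((475,229),(505,226))],"side",onz(S,208,368,.206))
print("yellow tri",onz(T,437,252,.19),onz(S,187,284,.19))
a=cv2.resize(S["frame"][270:420,150:350,::-1],None,fx=3.9,fy=3.9,interpolation=2)
b=cv2.resize(T["frame"][130:285,380:540,::-1],None,fx=3,fy=3)
cv2.imwrite("pics/a1.png",a)
c=cv2.resize(T["frame"][140:290,80:250,::-1],None,fx=2.3,fy=2.3)
b=cv2.resize(b,(400,388)); c=cv2.resize(c,(400,353)); 
im=np.zeros((388,800,3),np.uint8); im[:,:400]=b; im[:353,400:]=c; cv2.imwrite("pics/b1.png",im)
E
```

```text
board corners top [array([0.686 , 0.0105]), array([ 0.6841, -0.1159]), array([ 0.3877, -0.1061]), array([0.39 , 0.018])]
board side [array([0.3956, 0.0102]), array([0.6925, 0.0107]), array([ 0.686 , -0.1129]), array([ 0.3943, -0.1037])]
bowl [ 0.6181 -0.0448  0.067 ] [ 0.6228 -0.0481  0.067 ]
vase top [0.5222 0.2698 0.143 ] tri (array([0.5238, 0.2712, 0.1369]), np.float64(0.0014739226415882334))
ledge board top corners [array([0.3858, 0.3583]), array([0.5747, 0.137 ])] [array([0.3901, 0.3556]), array([0.5978, 0.1035])]
rack end bars [array([ 0.6317, -0.3471]), array([ 0.4261, -0.3596])]
panel top ends [array([ 0.4736, -0.3328]), array([ 0.4791, -0.3886])] side [ 0.4788 -0.3425  0.206 ]
yellow tri [ 0.4324 -0.266   0.19  ] [ 0.4179 -0.2269  0.19  ]
```

View pics/a1.png

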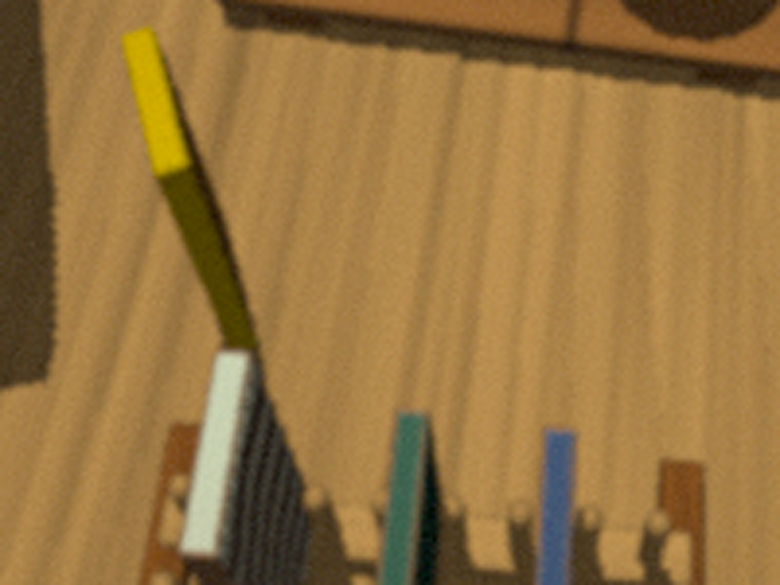

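View pics/b1.png

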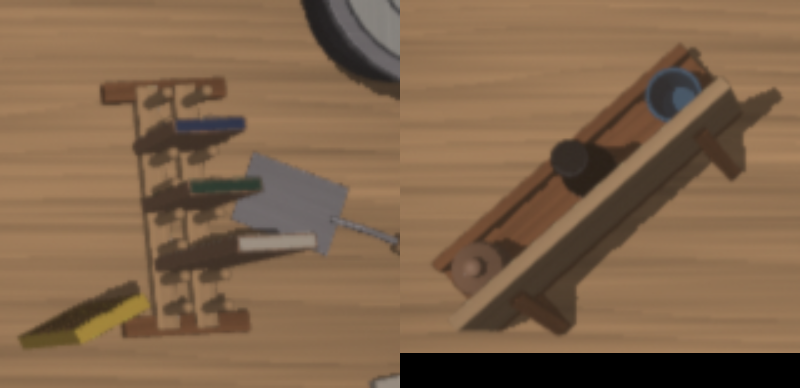

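The striped face of the panel points towards world +x, as the chevron pattern is visible on the right side of its top in the crop. The ledge's x axis points away from the robot, about 40° left of world +x. Next I compute the moves to the vase.

```bash
cat >> h.py <<'E'
def go(xy=None,z=None,yawy=None):
    """shift in tool axes (cm) and turn (deg) to reach TCP xy,z with jaw axis at yawy (deg, mod 180)"""
    from plant import readout
    s=readout.get_state(); p=s["eef_pos"]; M=R.from_quat(s["tcp_rot"]).as_matrix()
    t=np.array([*(xy if xy is not None else p[:2]), z if z is not None else p[2]])
    cur=np.degrees(np.arctan2(M[1,1],M[0,1]))
    print("t",s["time"],"tcp",p.round(4),"jaw yaw",cur.round(2),"q6",s["qpos"][5].round(3),"F",s["contact_force"].round(1),"op",round(s["opening"],3),"x-axis",M[:,0].round(4))
    print("shift cm",(M.T@(t-p)*100).round(2))
    if yawy is not None:
        d=(yawy-cur+90)%180-90; print("turn about tool x",-d.round(2))
E
python3 - <<'E'
from h import *; import pickle
S,T=pickle.load(open("c0.pkl","rb"))
go((.522,.270),.25,130.5)
s=lambda u,v:(80+u-400,0)
for n,(u,v) in dict(side=(206,386)).items(): print("panel side z.206",onz(S,u,v,.206))
print("panel tri",tri(S,(206,386),T,(490.5,227.3)))
# yellow top: top crop (113,320)/2.5 ; side crop (157,100)/3.9
print("yellow",tri(S,(150+141/3.9,270+32/3.9),T,(380+80/2.5,130+338/2.5)),tri(S,(150+175/3.9,270+172/3.9),T,(380+147/2.5,130+303/2.5)))
E
```

```text
t 0.2 tcp [ 0.2946 -0.6069  0.2304] jaw yaw -64.12 q6 -0.15 F [ 0.4 -0.4 -0.7] op 1.003 x-axis [-4.0e-04  1.5e-03 -1.0e+00]
shift cm [ -1.84 -68.97 -58.74]
turn about tool x -14.62
panel side z.206 [ 0.48126354 -0.36291912  0.206     ]
panel tri (array([ 0.47872394, -0.36257833,  0.20170533]), np.float64(0.0035297952720026995))
yellow (array([ 0.41081503, -0.21790302,  0.18798145]), np.float64(0.005786575076756585)) (array([ 0.43678423, -0.26951091,  0.18553334]), np.float64(0.005971520000800246))
```

Request:
drive_tool --pt "-1 0 0 -7.3 1" --pt "-1 0 0 -7.3 1"

```text
time: 0.4
eef_pos: [0.2946, -0.6068, 0.2505]
tcp_rot: [0.663, 0.247, -0.663, 0.246]
contact_force: [0.1, -0.3, -0.5]
opening: 1.0
```

```bash
python3 - <<'E'
from h import *
go((.522,.270),.25,130.5)
E
```

```text
t 0.4 tcp [ 0.2946 -0.6068  0.2505] jaw yaw -49.22 q6 -0.41 F [ 0.1 -0.3 -0.5] op 1.0 x-axis [-6.0e-04  1.9e-03 -1.0e+00]
shift cm [  0.21 -51.53 -74.49]
turn about tool x 0.28
```

Request:
drive_tool --pt "0 -2.8 -4.1 0 1" --pt "0 -2.8 -4.1 0 1" --pt "0 -2.8 -4.1 0 1" --pt "0 -2.8 -4.1 0 1" --pt "0 -2.8 -4.1 0 1" --pt "0 -2.8 -4.1 0 1" --pt "0 -2.8 -4.1 0 1" --pt "0 -2.8 -4.1 0 1" --pt "0 -2.8 -4.1 0 1" --pt "0 -2.8 -4.1 0 1"

```text
time: 1.4
eef_pos: [0.4247, -0.1261, 0.2514]
tcp_rot: [0.664, 0.244, -0.663, 0.245]
contact_force: [-0.4, 0.0, -0.0]
opening: 0.996
```

Request:
drive_tool --pt "0 -2.8 -4.1 0 1" --pt "0 -2.8 -4.1 0 1" --pt "0 -2.8 -4.1 0 1" --pt "0 -2.8 -4.1 0 1" --pt "0 -2.8 -4.1 0 1" --pt "0 -2.8 -4.1 0 1" --pt "0 -2.8 -4.1 0 1" --pt "0 -1.5 -2 0 1" --pt "0 0 0 0 1"

```text
time: 2.3
eef_pos: [0.5211, 0.2346, 0.2508]
tcp_rot: [-0.663, -0.246, 0.663, -0.246]
contact_force: [-0.8, 0.4, -0.2]
opening: 0.998
```

```bash
python3 - <<'E'
from h import *; from plant import read_camera
go((.522,.270),.112,130.5)
T=read_camera("top");S=read_camera("side")
c=cv2.resize(T["frame"][130:290,70:270,::-1],None,fx=3,fy=3,interpolation=2)
d=cv2.resize(S["frame"][60:200,220:360,::-1],(200,480))
cv2.imwrite("pics/c1.png",np.hstack([c,cv2.resize(S["frame"][50:210,220:287+0,::-1],(200,480))])[:, :800])
E
```

```text
t 2.3 tcp [0.5211 0.2346 0.2508] jaw yaw -49.27 q6 1.105 F [-0.8  0.4 -0.2] op 0.998 x-axis [-7.e-04  5.e-04 -1.e+00]
shift cm [13.88 -2.61 -2.38]
turn about tool x 0.23
```

Request:
drive_tool --pt "2 -1.3 -1.2 0 1" --pt "2 -1.3 -1.2 0 1" --pt "2 0 0 0 1" --pt "0 0 0 0 1"

```text
time: 2.8
eef_pos: [0.5205, 0.2653, 0.1878]
tcp_rot: [-0.661, -0.244, 0.666, -0.244]
contact_force: [-0.6, -0.5, 0.5]
opening: 0.999
```

```bash
python3 - <<'E'
from h import *; from plant import read_camera
go((.522,.270),.098,130.5)
T=read_camera("top");S=read_camera("side")
c=cv2.resize(T["frame"][130:290,70:230,::-1],(480,480),interpolation=2)
d=cv2.resize(S["frame"][50:210,220:350,::-1],(320,394))
o=np.zeros((480,800,3),np.uint8);o[:,:480]=c;o[:394,480:]=d
cv2.imwrite("pics/c2.png",o)
E
```

```text
t 2.8 tcp [0.5205 0.2653 0.1878] jaw yaw -49.59 q6 1.163 F [-0.6 -0.5  0.5] op 0.999 x-axis [-0.0067 -0.0024 -1.    ]
shift cm [ 8.97 -0.24 -0.48]
turn about tool x -0.09
```

View pics/c2.png

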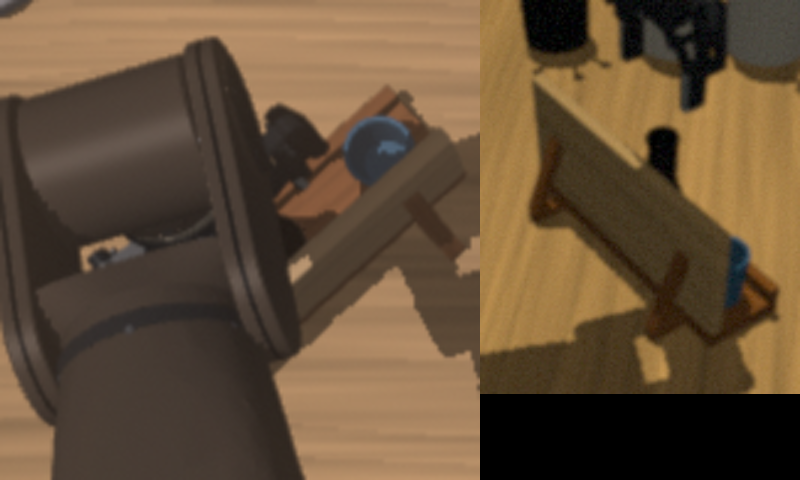

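Request:
drive_tool --pt "2 -0.2 -0.5 0 1" --pt "2 0 0 0 1" --pt "2 0 0 0 1" --pt "2 0 0 0 1" --pt "1 0 0 0 1" --pt "0 0 0 0 1" --force 30

```text
time: 3.5
eef_pos: [0.5249, 0.2711, 0.101]
tcp_rot: [-0.663, -0.244, 0.664, -0.244]
contact_force: [-0.4, -0.3, 0.3]
opening: 1.001
```

Request:
drive_tool --pt "0 0 0 0 0" --pt "0 0 0 0 0" --pt "0 0 0 0 0" --pt "0 0 0 0 0" --pt "0 0 0 0 0" --pt "0 0 0 0 0" --force 40

```text
time: 4.1
eef_pos: [0.526, 0.2722, 0.1027]
tcp_rot: [0.664, 0.245, -0.663, 0.245]
contact_force: [-0.8, 0.3, 5.8]
opening: 0.354
```

```bash
python3 - <<'E'
from h import *
go()
E
```

```text
t 4.1 tcp [0.526  0.2722 0.1027] jaw yaw -49.51 q6 1.17 F [-0.8  0.3  5.8] op 0.354 x-axis [ 2.2e-03  6.0e-04 -1.0e+00]
shift cm [0. 0. 0.]
```

Request:
drive_tool --pt "-0.5 0 0 0 0" --pt "-1.5 0 0 0 0" --pt "-2.5 0 0 0 0" --pt "-3 0 0 0 0" --pt "-3 0 0 0 0" --pt "-3 0 0 0 0" --pt "-2 0 0 0 0" --pt "0 0 0 0 0"

```text
time: 4.9
eef_pos: [0.5266, 0.2724, 0.2608]
tcp_rot: [0.666, 0.245, -0.661, 0.245]
contact_force: [0.3, 0.5, -2.5]
opening: 0.35
```

```bash
python3 - <<'E'
from h import *
go((.475,-.045))
from plant import read_camera
cv2.imwrite("pics/d.png",read_camera("top")["frame"][:,:,::-1])
E
```

```text
t 4.9 tcp [0.5266 0.2724 0.2608] jaw yaw -49.51 q6 1.17 F [ 0.3  0.5 -2.5] op 0.35 x-axis [ 0.007   0.0022 -1.    ]
shift cm [-0.11 20.78 24.53]
```

Request:
drive_tool --pt "0 1 1.2 0 0" --pt "0 2 2.4 0 0" --pt "0 2.6 3.05 0 0" --pt "0 2.6 3.05 0 0" --pt "0 2.6 3.05 0 0" --pt "0 2.6 3.05 0 0" --pt "0 2.6 3.05 0 0" --pt "0 2.6 3.05 0 0" --pt "0 1.5 1.8 0 0" --pt "0 0.7 0.8 0 0"

```text
time: 5.95
eef_pos: [0.4719, -0.0475, 0.254]
tcp_rot: [-0.663, -0.244, 0.665, -0.243]
contact_force: [0.2, -0.6, -2.5]
opening: 0.355
```

Request:
drive_tool --pt "0 0 0 0 0" --pt "2 0 0 0 0" --pt "3 0 0 0 0" --pt "3 0 0 0 0" --pt "2 0 0 0 0" --pt "1 0 0 0 0" --pt "0 0 0 0 0"

```text
time: 6.65
eef_pos: [0.4726, -0.0441, 0.1444]
tcp_rot: [-0.662, -0.246, 0.664, -0.244]
contact_force: [-0.6, 0.7, -2.6]
opening: 0.352
```

```bash
python3 - <<'E'
from h import *
go((.475,-.045),.1067)
E
```

```text
t 6.65 tcp [ 0.4726 -0.0441  0.1444] jaw yaw -49.44 q6 0.555 F [-0.6  0.7 -2.6] op 0.352 x-axis [-0.004   0.0016 -1.    ]
shift cm [ 3.77  0.23 -0.13]
```

Request:
drive_tool --pt "1 0 0 0 0" --pt "1 0 0 0 0" --pt "0.7 0 0 0 0" --pt "0.4 0 0 0 0" --pt "0.2 0 0 0 0" --pt "0.1 0 0 0 0" --pt "0.1 0 0 0 0" --pt "0 0 0 0 0"

```text
time: 7.45
eef_pos: [0.474, -0.0455, 0.1115]
tcp_rot: [0.664, 0.245, -0.663, 0.245]
contact_force: [-0.5, -0.8, -2.7]
opening: 0.351
```

Request:
drive_tool --pt "0.1 0 0 0 0" --pt "0.1 0 0 0 0" --pt "0.1 0 0 0 0" --pt "0.1 0 0 0 0" --pt "0 0 0 0 0"

```text
time: 7.95
eef_pos: [0.4737, -0.0454, 0.1071]
tcp_rot: [-0.663, -0.245, 0.664, -0.245]
contact_force: [-0.7, 0.6, -2.5]
opening: 0.352
```

Request:
drive_tool --pt "0.1 0 0 0 0" --pt "0.1 0 0 0 0" --pt "0 0 0 0 0"

```text
time: 8.25
eef_pos: [0.4745, -0.0454, 0.1067]
tcp_rot: [0.664, 0.245, -0.663, 0.245]
contact_force: [-2.9, 1.0, 5.3]
opening: 0.358
```

Request:
drive_tool --pt "0 0 0 0 0.5" --pt "0 0 0 0 0.8" --pt "0 0 0 0 1" --pt "0 0 0 0 1" --pt "-1 0 0 0 1" --pt "-3 0 0 0 1" --pt "-4 0 0 0 1" --pt "-5 0 0 0 1" --pt "-2 0 0 0 1" --pt "0 0 0 0 1"

```text
time: 9.25
eef_pos: [0.4761, -0.0461, 0.2609]
tcp_rot: [0.666, 0.243, -0.661, 0.247]
contact_force: [0.8, 0.5, -0.1]
opening: 1.001
```

```bash
python3 - <<'E'
from h import *
go((.478,-.361),.26,5.6)
from plant import read_camera
S=read_camera("side");T=read_camera("top")
cv2.imwrite("pics/e.png",T["frame"][:,:,::-1]);cv2.imwrite("pics/e2.png",S["frame"][:,:,::-1])
# panel white top mask, side, from first pictures
import pickle
S,T=pickle.load(open("c0.pkl","rb"))
for n,c,(r0,r1,c0,c1) in(("S",S,(350,420,190,232)),("T",T,(215,240,468,512))):
    f=c["frame"][r0:r1,c0:c1].astype(int); m=((f.min(2)>125)&(f.max(2)-f.min(2)<50)).astype(np.uint8)
    k,l,st,ce=cv2.connectedComponentsWithStats(m); i=1+st[1:,4].argmax()
    y,x=np.nonzero(l==i); pts=np.c_[x+c0,y+r0].astype(np.float32); print(n,st[i],cv2.minAreaRect(pts),cv2.boxPoints(cv2.minAreaRect(pts)).tolist())
    if n=="T":
        b=cv2.boxPoints(cv2.minAreaRect(pts)); print([onz(c,*q,.206)[:2] for q in b])
E
```

```text
t 9.25 tcp [ 0.4761 -0.0461  0.2609] jaw yaw -49.51 q6 0.555 F [ 0.8  0.5 -0.1] op 1.001 x-axis [ 0.0096 -0.0031 -0.9999]
shift cm [ 0.19 24.07 20.3 ]
turn about tool x -55.11
S [  7  11  16  51 402] ((204.4742889404297, 385.6477355957031), (8.010200500488281, 51.145347595214844), 9.865806579589844) [[196.14675903320312, 410.1559753417969], [204.91006469726562, 359.7669982910156], [212.80181884765625, 361.1394958496094], [204.03851318359375, 411.5284729003906]]
T [ 8 10 29  4 92] ((490.0, 226.5), (3.0, 28.0), 90.0) [[476.0, 225.0], [504.0, 225.0], [504.0, 228.0], [476.0, 228.0]]
[array([ 0.48096329, -0.33502912]), array([ 0.48097885, -0.38681138]), array([ 0.4754472 , -0.38647664]), array([ 0.47543655, -0.33473477])]
```

View pics/e.png

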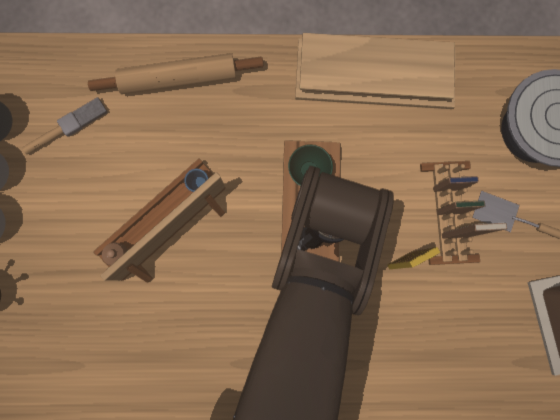

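```bash
python3 - <<'E'
from h import *; import pickle
S,T=pickle.load(open("c0.pkl","rb"))
a,b=onz(S,200.1,411.3,.206),onz(S,208.9,359.8,.206); print("panel side",a,b,(a+b)/2,np.degrees(np.arctan2(-(b-a)[0],(b-a)[1])))
f=T["frame"][215:240,468:512].astype(int); m=(f.min(2)>110)&(f.max(2)-f.min(2)<60); y,x=np.nonzero(m); k=np.polyfit(x+468,y+215,1)
a,b=[onz(T,u,np.polyval(k,u),.206) for u in(476,505)]; print("panel top",(a+b)/2,np.degrees(np.arctan2((a-b)[1],(a-b)[0]))-90)
im=cv2.imread("pics/e.png"); s2=cv2.imread("pics/e2.png")
o=np.zeros((560,800,3),np.uint8); o[:,:560]=cv2.resize(im[150:290,90:230],(560,560),interpolation=cv2.INTER_CUBIC)
o[:240,560:]=cv2.resize(s2[190:310,200:320],(240,240)); o[250:490,560:]=cv2.resize(s2[70:200,230:360],(240,240)); cv2.imwrite("pics/f.png",o)
E
```

```text
panel side [ 0.48102192 -0.39026883  0.206     ] [ 0.47761679 -0.33279763  0.206     ] [ 0.47931935 -0.36153323  0.206     ] 3.390765673222883
panel top [ 0.4787051  -0.36172201  0.206     ] 3.104200872870223
```

View pics/f.png

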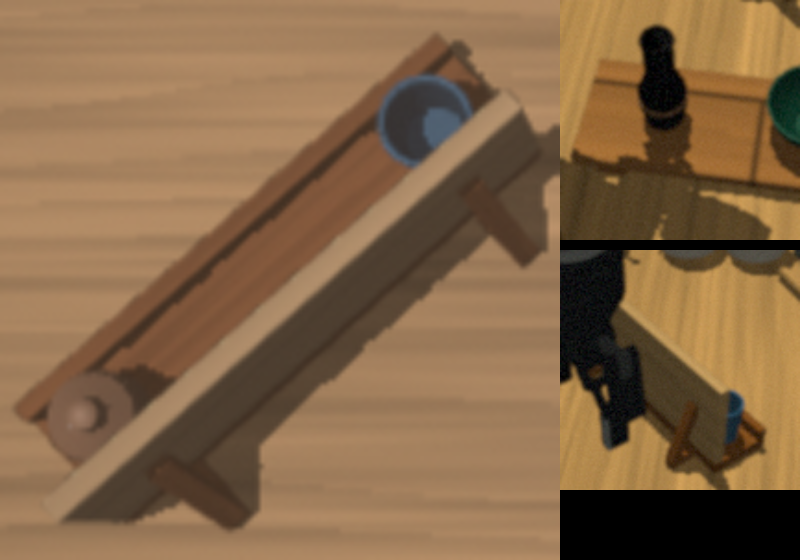

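The vase stands upright on the ware board, in the inset at about (663,80). The ledge is clear: the board's top front edge runs from (45,500) to (505,90) and the lip's outer edge from (15,408) to (437,35). The panel centre and its yaw of 3.3° agree between the two views.

```bash
python3 - <<'E'
from h import *; import pickle
S,T=pickle.load(open("c0.pkl","rb"))
F=lambda p:(90+p[0]/4,150+p[1]/4)
L={}
for n,a,b,z,off in(("bf",(45,500),(505,90),.138,-.029),("bb",(62,520),(522,108),.138,-.043),("lo",(15,408),(437,35),.034,.041),("li",(36,418),(458,48),.034,.029)):
    A,B=[onz(T,*F(p),z)[:2] for p in(a,b)]; d=A-B; yaw=np.degrees(np.arctan2(d[1],d[0]))-90
    r=np.radians(40.3); nx=np.array([np.cos(r),np.sin(r)]); ny=np.array([-nx[1],nx[0]])
    m=(A+B)/2; print(n,A,B,"len",np.linalg.norm(d),"yaw",yaw,"ledge x0",m@nx-off,"y0",m@ny)
from plant import readout
go((.479,-.3615),.26,3.3)
E
```

```text
bf [0.39146855 0.36563702] [0.59167706 0.14851895] len 0.29533659067192464 yaw 42.67971316971642 ledge x0 0.570182424739102 y0 -0.1218790257915825
bb [0.38197634 0.35714764] [0.5826669  0.14003744] len 0.29565780655120144 yaw 42.7494251678867 ledge x0 0.5716385418842747 y0 -0.12236703729605534
lo [0.44073548 0.41433254] [0.64274178 0.19530415] len 0.29795969751049284 yaw 42.684839796474364 ledge x0 0.5693202866914784 y0 -0.1179157088463945
li [0.43545869 0.40306142] [0.63555855 0.18380005] len 0.2968425463800245 yaw 42.38385261883943 ledge x0 0.5692034657001961 y0 -0.12257117362943677
t 9.35 tcp [ 0.4737 -0.0454  0.2555] jaw yaw -49.51 q6 0.555 F [ 0.6  0.5 -0.8] op 1.002 x-axis [ 6.e-04 -2.e-04 -1.e+00]
shift cm [-0.45 24.39 20.12]
turn about tool x -52.81
```

Request:
drive_tool --pt "-1 0 0 -7.5 1" --pt "0 0 0 -7.5 1" --pt "0 0 0 -7.6 1" --pt "0 0 0 -7.6 1" --pt "0 0 0 -7.6 1" --pt "0 0 0 -7.5 1" --pt "0 0 0 -7.5 1" --pt "0 0 0 0 1"

```text
time: 10.15
eef_pos: [0.4727, -0.0451, 0.2627]
tcp_rot: [0.485, 0.516, -0.486, 0.513]
contact_force: [-0.7, 0.2, -0.3]
opening: 1.0
```

```bash
python3 - <<'E'
from h import *
go((.479,-.3615),.26,3.3)
E
```

```text
t 10.15 tcp [ 0.4727 -0.0451  0.2627] jaw yaw 3.27 q6 -0.366 F [-0.7  0.2 -0.3] op 1.0 x-axis [-0.0046  0.0015 -1.    ]
shift cm [ 0.22 -1.17 31.62]
turn about tool x -0.03
```

Request:
drive_tool --pt "0 -0.2 4 0 1" --pt "0 -0.2 4.8 0 1" --pt "0 -0.2 4.8 0 1" --pt "0 -0.2 4.8 0 1" --pt "0 -0.2 4.8 0 1" --pt "0 -0.2 4.8 0 1" --pt "0 0 2.4 0 1" --pt "0 0 1.2 0 1" --pt "0 0 0 0 1" --pt "0 0 0 0 1"

```text
time: 11.15
eef_pos: [0.4799, -0.3603, 0.2645]
tcp_rot: [0.486, 0.515, -0.485, 0.513]
contact_force: [-0.0, -0.6, 0.4]
opening: 1.005
```

```bash
python3 - <<'E'
from h import *
go((.479,-.3615),.172,3.3)
from plant import read_camera
S=read_camera("side")
cv2.imwrite("pics/g.png",cv2.resize(S["frame"][250:,120:360,::-1],None,fx=3,fy=3))
E
```

```text
t 11.15 tcp [ 0.4799 -0.3603  0.2645] jaw yaw 3.27 q6 -0.87 F [-0.  -0.6  0.4] op 1.005 x-axis [-0.0011  0.0018 -1.    ]
shift cm [ 9.25 -0.09  0.13]
turn about tool x -0.03
```

View pics/g.png

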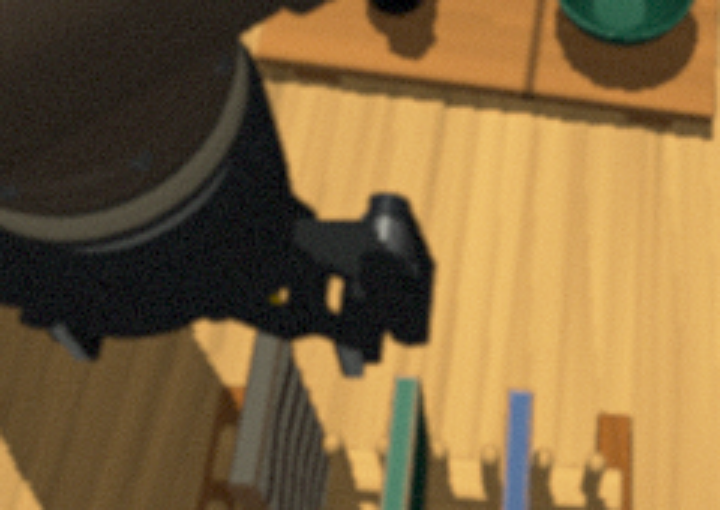

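Request:
drive_tool --pt "2 0 0.1 0 1" --pt "2.5 0 0 0 1" --pt "2.5 0 0 0 1" --pt "1.5 0 0 0 1" --pt "0.7 0 0 0 1" --pt "0 0 0 0 1"

```text
time: 11.8
eef_pos: [0.48, -0.3617, 0.1727]
tcp_rot: [0.485, 0.515, -0.485, 0.514]
contact_force: [-0.1, -0.1, -0.4]
opening: 0.999
```

Request:
drive_tool --pt "0 0 0 0 0" --pt "0 0 0 0 0" --pt "0 0 0 0 0" --pt "0 0 0 0 0" --pt "0 0 0 0 0" --pt "0 0 0 0 0" --pt "0 0 0 0 0" --pt "0 0 0 0 0" --force 40

```text
time: 12.6
eef_pos: [0.4802, -0.3629, 0.1738]
tcp_rot: [0.485, 0.514, -0.486, 0.514]
contact_force: [-0.5, -0.4, 1.7]
opening: 0.135
```

```bash
python3 - <<'E'
from h import *
go()
E
```

```text
t 12.6 tcp [ 0.4802 -0.3629  0.1738] jaw yaw 3.28 q6 -0.873 F [-0.5 -0.4  1.7] op 0.135 x-axis [ 4.e-04 -7.e-04 -1.e+00]
shift cm [0. 0. 0.]
```

Request:
drive_tool --pt "0 0 0 0 0" --pt "-1 0 0 0 0" --pt "-2 0 0 0 0" --pt "-2.5 0 0 0 0" --pt "-3 0 0 0 0" --pt "-3 0 0 0 0" --pt "-3 0 0 0 0" --pt "-2 0 0 0 0" --pt "-1 0 0 0 0" --pt "0 0 0 0 0" --force 60

```text
time: 13.6
eef_pos: [0.4802, -0.3627, 0.3495]
tcp_rot: [0.485, 0.513, -0.485, 0.515]
contact_force: [0.3, 0.5, -2.7]
opening: 0.131
```

```bash
python3 - <<'E'
from h import *
go((.515,.278),None,42.65)
E
```

```text
t 13.6 tcp [ 0.4802 -0.3627  0.3495] jaw yaw 3.29 q6 -0.873 F [ 0.3  0.5 -2.7] op 0.131 x-axis [ 0.0014 -0.0012 -1.    ]
shift cm [ -0.07   7.15 -63.76]
turn about tool x -39.36
```

Request:
drive_tool --pt "0 0.2 -1.5 0 0" --pt "0 0.4 -3 0 0" --pt "0 0.4 -4 0 0" --pt "0 0.4 -4 0 0" --pt "0 0.4 -4 0 0" --pt "0 0.4 -4 0 0" --pt "0 0.4 -4 0 0" --pt "0 0.4 -4 0 0" --pt "0 0.4 -4 0 0" --pt "0 0.4 -4 0 0"

```text
time: 14.6
eef_pos: [0.4955, 0.0067, 0.3459]
tcp_rot: [0.485, 0.516, -0.486, 0.513]
contact_force: [0.3, 0.3, -2.4]
opening: 0.127
```

Request:
drive_tool --pt "0 0.4 -4 0 0" --pt "0 0.4 -4 0 0" --pt "0 0.4 -4 0 0" --pt "0 0.4 -4 0 0" --pt "0 0.4 -4 0 0" --pt "0 0.4 -3.5 0 0" --pt "0 0.4 -2.2 0 0" --pt "0 0.4 -1.2 0 0" --pt "0 0 0 0 0"

```text
time: 15.5
eef_pos: [0.5126, 0.2755, 0.3464]
tcp_rot: [0.484, 0.515, -0.486, 0.514]
contact_force: [-0.2, 0.3, -3.0]
opening: 0.133
```

Request:
drive_tool --pt "0 0 0 -4 0" --pt "0 0 0 -7 0" --pt "0 0 0 -7 0" --pt "0 0 0 -7 0" --pt "0 0 0 -7 0" --pt "0 0 0 -5 0" --pt "0 0 0 -2.4 0" --pt "0 0 0 0 0"

```text
time: 16.3
eef_pos: [0.5134, 0.273, 0.3477]
tcp_rot: [0.284, 0.648, -0.285, 0.647]
contact_force: [0.3, -0.5, -2.2]
opening: 0.131
```

```bash
python3 - <<'E'
from h import *; from plant import read_camera
go((.513,.276),None,42.65)
S=read_camera("side");T=read_camera("top")
o=np.zeros((420,800,3),np.uint8);o[:,:420]=cv2.resize(S["frame"][20:200,200:380,::-1],(420,420));o[:380,420:]=cv2.resize(T["frame"][130:290,70:230,::-1],(380,380))
cv2.imwrite("pics/k.png",o)
E
```

```text
t 16.3 tcp [0.5134 0.273  0.3477] jaw yaw 42.59 q6 -0.429 F [ 0.3 -0.5 -2.2] op 0.131 x-axis [-0.0012 -0.001  -1.    ]
shift cm [-0.    0.18 -0.25]
turn about tool x -0.06
```

View pics/k.png

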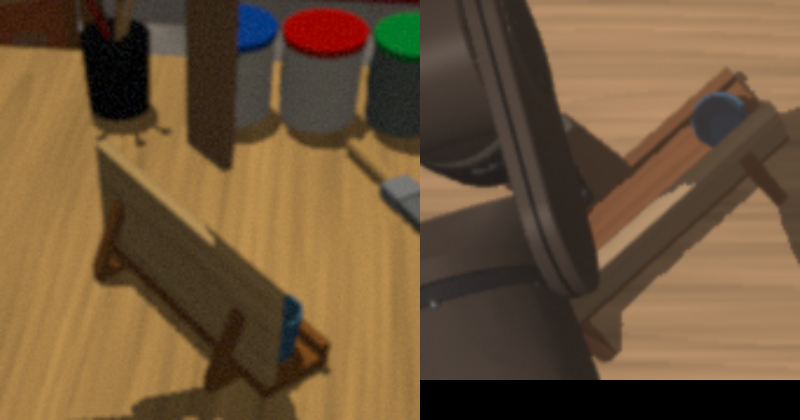

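Request:
drive_tool --pt "1 0.9 -0.1 0 0" --pt "2.5 0.9 0 0 0" --pt "3 0 0 0 0" --pt "3 0 0 0 0" --pt "3 0 0 0 0" --pt "2 0 0 0 0" --pt "1 0 0 0 0" --pt "0.5 0 0 0 0" --pt "0 0 0 0 0"

```text
time: 17.3
eef_pos: [0.5263, 0.2874, 0.1881]
tcp_rot: [0.284, 0.648, -0.284, 0.648]
contact_force: [0.4, -0.4, -2.7]
opening: 0.131
```

Request:
drive_tool --pt "0.2 0 0 0 0" --pt "0.2 0 0 0 0" --pt "0 0 0 0 0"

```text
time: 17.6
eef_pos: [0.5264, 0.2874, 0.185]
tcp_rot: [0.284, 0.647, -0.283, 0.648]
contact_force: [-0.4, 0.2, -2.6]
opening: 0.131
```

```bash
python3 - <<'E'
from h import *
go((.513,.276),.176,42.65)
E
```

```text
t 17.6 tcp [0.5264 0.2874 0.185 ] jaw yaw 42.68 q6 -0.414 F [-0.4  0.2 -2.6] op 0.131 x-axis [ 1.1e-03  4.0e-04 -1.0e+00]
shift cm [ 0.9  -1.76 -0.07]
turn about tool x 0.03
```

Request:
drive_tool --pt "0.3 0 0 0 0" --pt "0.2 0 0 0 0" --pt "0.1 0 0 0 0" --pt "0.1 0 0 0 0" --pt "0 0 0 0 0"

```text
time: 18.1
eef_pos: [0.526, 0.2873, 0.1771]
tcp_rot: [0.284, 0.648, -0.284, 0.648]
contact_force: [-0.1, 0.1, -2.4]
opening: 0.133
```

Request:
drive_tool --pt "0.1 0 0 0 0" --pt "0.1 0 0 0 0" --pt "0 0 0 0 0"

```text
time: 18.4
eef_pos: [0.5264, 0.2874, 0.1758]
tcp_rot: [0.284, 0.648, -0.284, 0.648]
contact_force: [-0.6, -0.3, -0.1]
opening: 0.131
```

Request:
drive_tool --pt "-0.1 0.2 0 0 0" --pt "0 0.2 0 0 0" --pt "0 0.1 0 0 0" --pt "0 0 0 0 0"

```text
time: 18.8
eef_pos: [0.5298, 0.2908, 0.1761]
tcp_rot: [0.284, 0.648, -0.284, 0.648]
contact_force: [0.1, 0.3, -1.9]
opening: 0.132
```

Request:
drive_tool --pt "0 0.1 0 0 0" --pt "0 0.1 0 0 0" --pt "0 0 0 0 0"

```text
time: 19.1
eef_pos: [0.5313, 0.2921, 0.1763]
tcp_rot: [0.284, 0.648, -0.284, 0.648]
contact_force: [0.1, 0.5, -2.9]
opening: 0.132
```

Request:
drive_tool --pt "0 0.1 0 0 0" --pt "0 0.1 0 0 0" --pt "0 0 0 0 0"

```text
time: 19.4
eef_pos: [0.5328, 0.2935, 0.1763]
tcp_rot: [0.284, 0.648, -0.284, 0.648]
contact_force: [-0.3, -0.1, -2.1]
opening: 0.132
```

Request:
drive_tool --pt "0 0.1 0 0 0" --pt "0 0.1 0 0 0" --pt "0 0 0 0 0"

```text
time: 19.7
eef_pos: [0.5337, 0.2943, 0.1761]
tcp_rot: [0.283, 0.648, -0.284, 0.647]
contact_force: [-1.9, -1.2, -2.3]
opening: 0.127
```

Request:
drive_tool --pt "0 0.1 0 0 0" --pt "0 0 0 0 0"

```text
time: 19.9
eef_pos: [0.5342, 0.2948, 0.176]
tcp_rot: [0.283, 0.648, -0.285, 0.647]
contact_force: [-2.8, -4.3, -0.2]
opening: 0.131
```

Request:
drive_tool --pt "0.1 -0.1 0 0 0" --pt "0.1 0 0 0 0" --pt "0 0 0 0 0"

```text
time: 20.2
eef_pos: [0.5342, 0.2947, 0.1759]
tcp_rot: [0.284, 0.648, -0.284, 0.648]
contact_force: [-4.3, -3.6, 5.5]
opening: 0.129
```

```bash
python3 - <<'E'
from h import *
go((.513,.276),.176,42.65)
E
```

```text
t 20.2 tcp [0.5342 0.2947 0.1759] jaw yaw 42.7 q6 -0.407 F [-4.3 -3.6  5.5] op 0.129 x-axis [-2.e-04 -4.e-04 -1.e+00]
shift cm [-0.01 -2.83 -0.06]
turn about tool x 0.05
```

Request:
drive_tool --pt "-0.1 -0.1 0 0 0.13" --pt "0 0 0 0 0.2" --pt "0 -0.2 0 0 0.25" --pt "0 -0.2 0 0 0.3" --pt "0 -0.2 0 0 0.3" --pt "0 0 0 0 0.3" --force 20

```text
time: 20.8
eef_pos: [0.5291, 0.29, 0.1754]
tcp_rot: [0.284, 0.648, -0.284, 0.648]
contact_force: [0.5, 0.3, 1.0]
opening: 0.3
```

Request:
drive_tool --pt "0 -0.2 0 0 0.3" --pt "0 -0.3 0 0 0.3" --pt "0 -0.3 0 0 0.3" --pt "0 -0.3 0 0 0.3" --pt "0 -0.3 0 0 0.3" --pt "0 0 0 0 0.3"

```text
time: 21.4
eef_pos: [0.5185, 0.2803, 0.1753]
tcp_rot: [0.284, 0.648, -0.284, 0.648]
contact_force: [-0.2, 0.3, 0.4]
opening: 0.3
```

```bash
python3 - <<'E'
from h import *; from plant import read_camera
go((.5342,.2947),.1759,42.65)
S=read_camera("side")
cv2.imwrite("pics/m.png",cv2.resize(S["frame"][20:190,210:370,::-1],(560,595)))
E
```

```text
t 21.4 tcp [0.5185 0.2803 0.1753] jaw yaw 42.68 q6 -0.421 F [-0.2  0.3  0.4] op 0.3 x-axis [-2.e-04 -1.e-04 -1.e+00]
shift cm [-0.06  2.13  0.01]
turn about tool x 0.03
```

View pics/m.png

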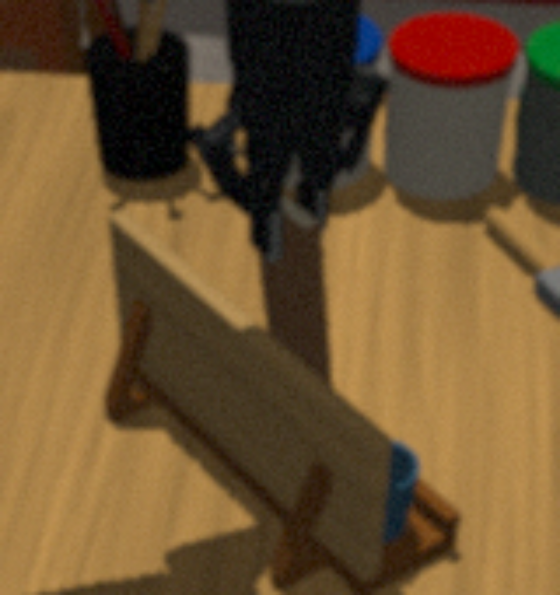

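The picture shows the panel at (300,300) between the fingers, its head still inside the jaws and its bare clay side towards the camera. It is leaning back slightly. I continue easing it back.

Request:
drive_tool --pt "0 -0.4 0 0 0.3" --pt "0 -0.4 0 0 0.3" --pt "0 -0.4 0 0 0.3" --pt "0 -0.4 0 0 0.3" --pt "0 -0.4 0 0 0.3" --pt "0 -0.4 0 0 0.3" --pt "0 -0.4 0 0 0.3" --pt "0 -0.4 0 0 0.3" --pt "0 -0.3 0 0 0.3" --pt "0 0 0 0 0.3"

```text
time: 22.45
eef_pos: [0.4927, 0.2566, 0.1753]
tcp_rot: [0.284, 0.648, -0.284, 0.648]
contact_force: [-0.5, 0.3, 0.1]
opening: 0.301
```

Request:
drive_tool --pt "0 -0.2 0 0 0.3" --pt "0 -0.2 0 0 0.3" --pt "0 0 0 0 0.3"

```text
time: 22.75
eef_pos: [0.4899, 0.254, 0.1753]
tcp_rot: [0.284, 0.648, -0.284, 0.648]
contact_force: [0.2, -0.3, -0.2]
opening: 0.301
```

Request:
drive_tool --pt "0 -0.2 0 0 0.3" --pt "0 -0.1 0 0 0.3" --pt "0 0 0 0 0.3"

```text
time: 23.05
eef_pos: [0.4879, 0.252, 0.1754]
tcp_rot: [0.284, 0.648, -0.284, 0.648]
contact_force: [-0.3, -0.9, 0.1]
opening: 0.301
```

```bash
python3 - <<'E'
from h import *
go((.5342,.2947),.1759,42.65)
E
```

```text
t 23.05 tcp [0.4879 0.252  0.1754] jaw yaw 42.69 q6 -0.453 F [-0.3 -0.9  0.1] op 0.301 x-axis [ 2.e-04  1.e-04 -1.e+00]
shift cm [-0.05  6.3   0.01]
turn about tool x 0.04
```

Request:
drive_tool --pt "0 -0.2 0 0 0.3" --pt "0 0 0 0 0.3"

```text
time: 23.25
eef_pos: [0.4864, 0.2506, 0.1754]
tcp_rot: [0.284, 0.648, -0.284, 0.648]
contact_force: [-0.5, 0.2, 0.5]
opening: 0.295
```

Request:
drive_tool --pt "0 -0.2 0 0 0.3" --pt "0 0 0 0 0.3"

```text
time: 23.45
eef_pos: [0.4848, 0.2492, 0.1753]
tcp_rot: [0.284, 0.648, -0.284, 0.648]
contact_force: [0.3, -0.2, -0.1]
opening: 0.308
```

Request:
drive_tool --pt "0 -0.1 0 0 0.3" --pt "0 0 0 0 0.3"

```text
time: 23.65
eef_pos: [0.4842, 0.2486, 0.1753]
tcp_rot: [0.284, 0.648, -0.284, 0.648]
contact_force: [0.5, 0.2, 0.4]
opening: 0.301
```

Request:
drive_tool --pt "0 -0.1 0 0 0.3" --pt "0 -0.1 0 0 0.3" --pt "0 0 0 0 0.3"

```text
time: 23.95
eef_pos: [0.4834, 0.2478, 0.1757]
tcp_rot: [0.285, 0.647, -0.283, 0.648]
contact_force: [2.4, 2.7, -1.7]
opening: 0.305
```

Request:
drive_tool --pt "0 -0.1 0 0 0.3" --pt "0 -0.1 0 0 0.3" --pt "0 0 0 0 0.3"

```text
time: 24.25
eef_pos: [0.483, 0.2473, 0.1762]
tcp_rot: [0.286, 0.646, -0.282, 0.649]
contact_force: [5.2, 6.1, -1.2]
opening: 0.299
```

Request:
drive_tool --pt "0 -0.1 0 0 0.3" --pt "0 0 0 0 0.3"

```text
time: 24.45
eef_pos: [0.4829, 0.2471, 0.1765]
tcp_rot: [0.287, 0.646, -0.281, 0.649]
contact_force: [6.6, 6.6, -2.3]
opening: 0.302
```

Request:
drive_tool --pt "0 0.2 0 0 0.3" --pt "0 0.1 0 0 0.35" --pt "0 0 0 0 0.4" --pt "0 0 0 0 0.5" --pt "0 0 0 0 0.5"

```text
time: 24.95
eef_pos: [0.4823, 0.247, 0.175]
tcp_rot: [0.283, 0.648, -0.284, 0.647]
contact_force: [0.1, 0.1, 0.6]
opening: 0.502
```

```bash
python3 - <<'E'
from h import *; from plant import read_camera
go((.5342,.2947),.1759,42.65)
S=read_camera("side");T=read_camera("top")
o=np.zeros((595,800,3),np.uint8);o[:,:500]=cv2.resize(S["frame"][20:190,210:353,::-1],(500,595));o[:300,500:]=cv2.resize(T["frame"][140:280,80:220,::-1],(300,300))
cv2.imwrite("pics/n.png",o)
E
```

```text
t 24.95 tcp [0.4823 0.247  0.175 ] jaw yaw 42.68 q6 -0.459 F [0.1 0.1 0.6] op 0.502 x-axis [-1.2e-03 -6.0e-04 -1.0e+00]
shift cm [-0.1   7.05  0.01]
turn about tool x 0.03
```

View pics/n.png

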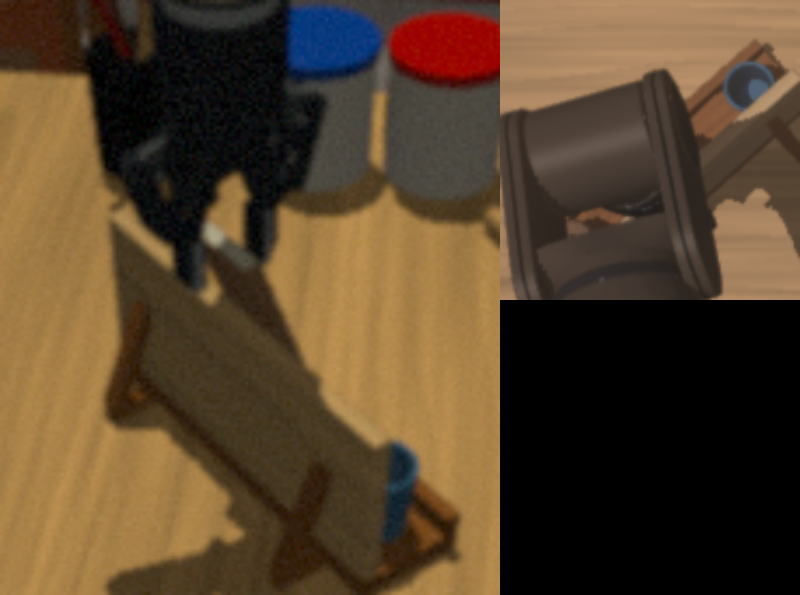

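The panel rests on the board with its white head at (228,245), clear of both fingers at (190,270) and (262,240). I lift straight up.

Request:
drive_tool --pt "-0.5 0 0 0 0.5" --pt "-1 0 0 0 0.5" --pt "-2 0 0 0 0.5" --pt "-3 0 0 0 0.5" --pt "-4 0 0 0 0.5" --pt "-3 0 0 0 0.5"

```text
time: 25.65
eef_pos: [0.4832, 0.2474, 0.3141]
tcp_rot: [0.285, 0.647, -0.283, 0.649]
contact_force: [0.6, -0.5, -0.8]
opening: 0.503
```

Request:
drive_tool --pt "0 0 3 0 0.5" --pt "0 0 4.5 0 0.5" --pt "0 0 4.5 0 0.5" --pt "0 0 4.5 0 0.5" --pt "0 -3 3 0 0.5" --pt "0 -3 3 0 0.5" --pt "0 -3 3 0 0.5" --pt "0 -3 3 0 0.5" --pt "0 -2 2 0 0.5" --pt "0 0 0 0 0.5"

```text
time: 26.65
eef_pos: [0.5865, -0.0753, 0.3113]
tcp_rot: [0.285, 0.647, -0.286, 0.648]
contact_force: [0.2, 0.6, 0.4]
opening: 0.5
```

```bash
python3 - <<'E'
from h import *; from plant import read_camera; import pickle
go()
S=read_camera("side");T=read_camera("top");pickle.dump((S,T),open("c9.pkl","wb"))
o=np.zeros((595,800,3),np.uint8);o[:520,:520]=cv2.resize(T["frame"][150:280,90:220,::-1],(520,520),interpolation=2)
o[:300,520:]=cv2.resize(S["frame"][70:200,230:350,::-1],(280,300));o[310:,520:]=cv2.resize(S["frame"][190:310,190:310,::-1],(280,285));cv2.imwrite("pics/z.png",o)
E
```

```text
t 26.65 tcp [ 0.5865 -0.0753  0.3113] jaw yaw 42.42 q6 -1.039 F [0.2 0.6 0.4] op 0.5 x-axis [ 9.0e-04 -1.3e-03 -1.0e+00]
shift cm [0. 0. 0.]
```

View pics/z.png

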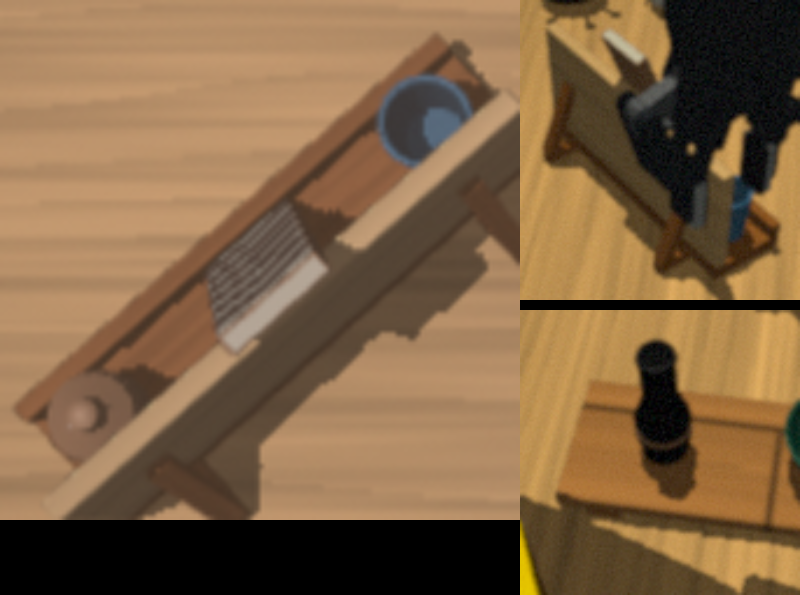

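```bash
python3 - <<'E'
from h import *; import pickle
S,T=pickle.load(open("c9.pkl","rb")); F=lambda p:(90+p[0]/4,150+p[1]/4)
r=np.radians(42.65); Q=np.array([[np.cos(r),np.sin(r)],[-np.sin(r),np.cos(r)]])
for n,a,b,z in(("head front",(222,333),(316,252),.200),("head back",(236,353),(328,267),.195),("foot",(207,275),(290,200),.022),("lip inner top",(36,418),(458,48),.034)):
    A,B=[Q@(onz(T,*F(p),z)[:2]-[.513,.276]) for p in(a,b)]; d=A-B
    print(n,"mid",(A+B)/2,"len",np.linalg.norm(d),"yaw rel",np.degrees(np.arctan2(-d[0],d[1])))
E
```

```text
head front mid [-0.0387786 -0.0006115] len 0.05596508586351474 yaw rel -0.9409473380178649
head back mid [-0.04784196  0.00068404] len 0.05703392875578961 yaw rel 1.3816316771418566
foot mid [0.02883676 0.00128726] len 0.05975457434496662 yaw rel 0.6055110303683876
lip inner top mid [ 0.02836487 -0.00242958] len 0.2968425463800245 yaw rel -0.2661473811605751
```

```bash
python3 -c "
from plant import sign_off; print(sign_off())"
```

```text
the job is handed in; nothing more can be done
None
```

The job is handed in at about 26.7 s of the 58 s allowed. The hand-in gave no verdict, but my last checks all looked within tolerance.

- **Vase:** I lifted it off the ledge by its neck and set it down, still held, on the clear half of the ware board. It was let go once the wrist force showed contact. The last picture shows it upright there.
- **Panel:** I took it from the dowel rack, lowered it onto the ledge floor and pushed its foot up against the lip until the wrist felt it. I then eased it back between the slightly opened fingers until it pressed on the back board, and withdrew straight up.

| Check (last top view) | Measured | Required |
|---|---|---|
| Foot distance from lip | about 0 mm | within 6 mm |
| Offset from ledge middle | 1–2 mm | within 30 mm |
| Squareness to ledge | within about 1.5° | within 7° |
| Lean off upright | about 21° | 15–25° |

The stripes face outward. In that picture the cup and jar look where they were. I did not check the bowl and the other two tiles again at the end.

**One disagreement:** the lip met the panel about 5 mm farther out than the camera measurement predicted. I trusted the contact, which also agrees with the last picture.

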